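# Fit the damper rod and seat the floating piston

### The job

Fit the steel rod, tip first, into the damper clamped in the red fixture: take it about its middle and push it partway in, let go, take hold again near its black-collared tail, and push on until the loose piston hidden in the bore is bottomed and rod and piston go no further. Push gently throughout: stop as soon as you feel it come up solid, then let go and leave the rod resting in there. Do not disturb the other things on the bench.

Things in the scene. Friction and masses are not known exactly. Their poses are not given: they have to be found in the camera images.
- rod: Loose round steel rod, 250 mm long, 14 mm diameter, about 0.26 kg, with a small chamfer at its tip and a black collar (20 mm diameter, 14 mm long) around its tail end. Origin on its axis at mid-length; +x runs along the rod towards the tip. At the start it lies level in the notches of the stand, axis 57 mm above the bench.
- rod_tip (a point): Centre of the rod's chamfered front end face, 125 mm from its middle; x axis along the rod, outward.
- rod_tail (a point): Centre of the rod's rear end face (the collared end), 125 mm from its middle.
- damper: Fixed aluminium damper tube, 48 mm diameter, level, in a red two-saddle fixture (saddles 70 mm wide, 142 mm high with bolts, the nearest 67 mm behind the mouth). The open end has a blue cap (54 mm diameter, 35 mm long). Origin on the bench below the bore's mouth; x points level along the bore, inwards, z up. Pushing the rod with over 30 N of contact force on the damper or piston damages the seals.
- bore_mouth (a point): Centre of the bore's mouth, on the bore axis, 110 mm above the bench; x axis points into the bore. The mouth is a funnel, 28 mm wide, narrowing within 9 mm to the bore, 16.4 mm in diameter (1.2 mm clear round the rod; let go partway, the rod sags a few mm at the tail). The rod comes up solid (home) at between 145 and 195 mm of rod in the bore, found only by feel.
- tube_end (a point): Point on the bore axis 260 mm from the mouth, at the closed end: the line from bore_mouth to here is the bore axis.
- piston (a joint): Slide of the floating piston, unseen in the bore, its face 115 to 175 mm deep at the start; it slides with about 5 N of seal drag and stays where left. In m, growing inwards: 0 to 0.010 at the start, 0.030 when bottomed on a solid spacer stack of unknown thickness. It tells how far the piston has yet to go, not where it is.
- stand: Fixed grey base (200 x 70 mm, 12 mm high) with two black notched blocks that carry the rod, 75 mm either side of its middle (each 20 mm along the rod, 44 mm across, top 62 mm high); between them the rod is free down to the base. Origin at the centre of its underside; x along the rod.
- spray: Bystander: blue spray can, 56 mm diameter, 150 mm high, standing. Origin at the centre of its foot.
- jar: Bystander: amber jar, 64 mm diameter, 80 mm high, standing. Origin at the centre of its foot.
- tray: Bystander: empty grey tray, 120 x 160 x 40 mm. Origin at the centre of its underside.
- spanner: Bystander: steel spanner, 170 mm long, lying flat along its x axis. Origin at its underside, mid-length.

How it is judged (in metres and radians):
On the way, in this order (a step that is already met when the one before it is completed fails the run):
1. Held within 60 mm of its middle, the rod has its tip at least 50 mm into the bore (x of rod_tip in the frame of damper above 0.05 m and y of rod_tip in the frame of damper between -0.004 and 0.004 m and x of the grasp point in the frame of rod between -0.06 and 0.06 m and contact force between the fingers and rod above 2 N), for 0.1 s.
2. The rod is let go partway, its tip 50 to 140 mm into the bore (x of rod_tip in the frame of damper between 0.05 and 0.14 m and y of rod_tip in the frame of damper between -0.004 and 0.004 m and contact force between the fingers and rod below 0.05 N), for 0.2 s.
3. Taken again more than 60 mm behind its middle, the rod has pushed the piston to its bottom (within 1.5 mm) (value of joint piston above 0.0285 m and x of rod_tip in the frame of damper above 0.14 m and x of the grasp point in the frame of rod below -0.06 m and contact force between the fingers and rod above 2 N), for 0.1 s.
At the end, for the whole second after the job is handed in: The floating piston is bottomed (joint piston above 28.5 mm of 30), the rod's tip is more than 140 mm deep in the bore and within 4 mm of its axis sideways, and the rod is released and at rest (value of joint piston above 0.0285 m and x of rod_tip in the frame of damper above 0.14 m and y of rod_tip in the frame of damper between -0.004 and 0.004 m and contact force between the fingers and rod below 0.05 N and linear speed of rod below 0.01 m/s); the robot touches nothing.
It fails at once if Contact force between the rod and the damper (with its piston) exceeds 30 N while the fingers hold or push the rod (contact force between rod and damper above 30 N and contact force between the fingers and rod above 2 N).
It fails at once if A bystander (spray can, jar, tray or spanner) is moved more than 30 mm (distance of any of spray, jar, tray, spanner from where it was at the start of the episode above 0.03 m).
It fails at once if The spray can or the jar is tipped over (angle between any of spray, jar's own z axis and vertical above 0.5 rad).
It also fails if it takes over 72 s, if anything falls off the work surface, if the arm or the gripper's body presses on something with over 40 N, if the wrist force passes 120 N, or if a joint passes its speed limit or range.

### The arm

A 6-joint arm with a two-finger parallel gripper is mounted at the origin on the work surface. World frame = base frame: x ahead of the robot, y to its left, z up, the work surface at z = 0. Lengths are in mm, angles in rad, forces in N, time in s.
With the tool pointing down it reaches from about 375 to 900 mm from the base axis. Payload 3.1 kg.
Tool frame: the origin (TCP) lies on the centre line of the jaws, within the pads' length; the fingertips stand 22 mm ahead of it and the grasp point (between the pads) lies 3 mm ahead of it (nose_length is the z of the fingertips in the tool frame, in mm); z points along the fingers, y is the line along which they close (so a half turn about z gives the same grasp; the last joint's range is limited). The gripper opens to 87 mm and grips with 3 to 60 N. Pads are 19 mm wide; open, the fingers measure 117 mm over their backs; the gripper's body (75 mm by 190 mm) begins 51 mm behind the grasp point.
Start: joints at [-1.431, 0.527, 1.433, -0, 1.181, -0.178], TCP at [195.321, -593.672, 244.548] pointing down, gripper open.
Joint ranges: [-3.08, 3.08], [-0.75, 2.2], [0.22, 2.44], [-1.43, 4.57], [0, 2.65], [-2.85, 2.85]. Speed limits (rad/s): [2.79, 2.79, 3.14, 3.14, 3.14, 3.14].

### API

Orientations are given as a unit quaternion [x, y, z, w].
In Python, from plant import * gives the robot as it stands.
- The arm moves only by the shell command python3 -m jog 'ROWS' [OPENING] [FORCE]. ROWS is JSON, a list of rows, each a list of 4 numbers: the shift along the tool's x, y, z in mm, then the turn about the tool's z in rad. In form: [[tx, ty, tz, roll], ...]. A call has 1 to 12 rows; each row is the pose to reach, as a shift and turn from the pose commanded when the call began, along the tool's axes at that moment; what a row does not reach only later rows make up. A row lasts 1/12 s, in which the tool goes at most 41.7 mm and 7.16 degrees, less where a joint would pass 70% of its speed; a pose out of reach is approached as far as the arm can. A call with a gripper value outside its range is refused whole. OPENING is the gripper's target within -1 to 1 (fully open at 1, half-way at 0, shut at -1), set as the call begins (- or left out, the last holds). The fingers move at their own pace and stop on an object; FORCE is the grip in N (left out, the last holds). Time passes only in rows, so rows that repeat a pose let the fingers close. It gives the time, the measured TCP pose, the force, the opening and the grip force at its end, in the units of the state.
- get_state(): the state, without advancing time (a new reading comes with each control period).
- grab_frame(name): name is "scene" or "side" or "wrist"; returns a dict with "frame" (384x512x3 uint8, red, green, blue), "depth" (384x512 float32, mm along the optical axis (not along the pixel's ray), 0 where there is no reading), "vfov" (degrees; the focal length in pixels is half the picture's height over the tangent of half this angle, whatever the lens; pixels are square), "cx", "cy" (the principal point, pixels), "T" (4x4, takes a point from camera to world coordinates). Camera axes: x right, y down, z forward; pixel columns grow to the right and rows downward; lengths in mm; the calibration is good to about 2 mm. A picture is of the moment at which its call begins.
- hand_in(): hands the job in; it is judged then, once.
The state is a dict: "t": time; "q": joint angles; "qd": joint speeds; "effort": joint torques, N m; "position": TCP position; "tool_rot": TCP orientation; "contact_force": force on the tool from outside, world axes, zero at the start; "ft_torque": the same for the moment, N m; "finger_gap": finger opening in mm; "finger_force": force on a finger pad.
Only numpy, scipy, OpenCV 4.12 (cv2) and the standard library are available. Lean on these libraries where they do the work, as an engineer would, in place of code of your own. Each camera call takes 0.05 s, during which the arm holds its last target. There are 200 camera calls.

## Working session

There is one attempt and no reset: what is moved stays moved. The work goes in short steps, Python scripts to look and compute and a shell command to move; the robot and the scene stay as the last step left them, time stands still between calls to the robot, and variables do not carry over. Pictures are saved under pics/ and viewed, at most 10 in all, crops included, and the job is handed in when it is done.

```bash
mkdir -p pics; ls
python3 - <<'E'
from plant import *
import cv2,pickle
s=get_state();print(s)
D={}
for n in("scene","side","wrist"):
    D[n]=grab_frame(n);cv2.imwrite(f"pics/{n}0.png",D[n]["frame"][:,:,::-1])
    d=D[n];print(n,d["vfov"],d["cx"],d["cy"],d["T"].round(3).tolist())
pickle.dump(D,open("d0.pkl","wb"))
E
```

```text
pics
{'t': 0.0, 'q': array([-1.43149254e+00,  5.28450485e-01,  1.43392191e+00, -1.52023224e-05,
        1.18140315e+00, -1.78506803e-01]), 'qd': array([ 5.85454910e-04,  1.06284504e-04,  1.05516242e-03, -3.05538822e-04,
       -6.41932704e-05,  1.18777976e-04]), 'effort': array([-7.44853514e-04, -4.40044534e+01, -1.76598448e+01,  6.32855971e-02,
        5.84554696e-02, -1.44779478e-04]), 'position': array([ 195.22614391, -592.99080608,  243.57499338]), 'tool_rot': array([ 9.87400052e-01,  1.58240152e-01,  1.43649217e-05, -1.09137088e-03]), 'contact_force': array([ 0.64294831, -0.56980108, -0.2921016 ]), 'ft_torque': array([0.01385891, 0.01715011, 0.02708137]), 'finger_force': 0.0, 'finger_gap': 87.14691427136906}
scene 47.398929253081945 253.3746465807446 185.88131252985448 [[-0.728, 0.351, -0.589, 1181.455], [0.685, 0.396, -0.612, 650.755], [0.018, -0.849, -0.529, 676.984], [0.0, 0.0, 0.0, 1.0]]
side 49.95188069832725 246.57363270476174 197.29679257573264 [[-0.802, -0.443, 0.402, 87.09], [-0.598, 0.606, -0.525, 580.465], [-0.011, -0.661, -0.75, 938.221], [0.0, 0.0, 0.0, 1.0]]
wrist 63.49851944776079 252.95760960006913 188.4978024379929 [[0.313, -0.91, -0.27, 268.757], [-0.95, -0.301, -0.087, -569.19], [-0.002, 0.284, -0.959, 384.444], [0.0, 0.0, 0.0, 1.0]]
```

View pics/scene0.png

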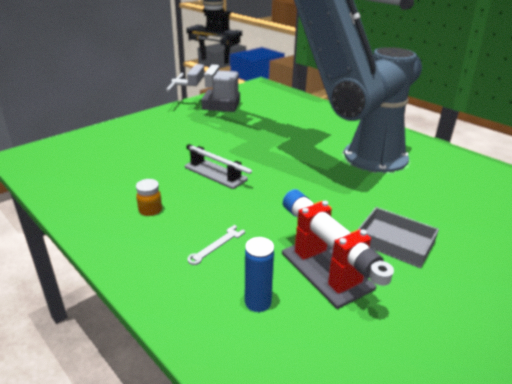

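View pics/side0.png

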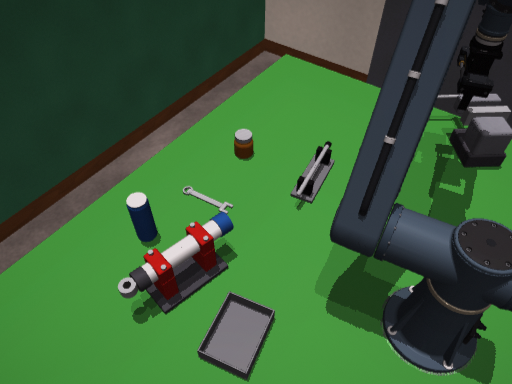

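The scene camera shows the rod on its stand around (217,158) and the damper with its blue mouth cap at (293,200). The side camera shows the rod at (315,172) with its dark collar possibly near (304,198), and the cap at (225,222). Next I measure with depth.

```bash
cat > h.py <<'E'
import numpy as np,cv2,pickle
def K(d):
    f=192/np.tan(np.radians(d["vfov"])/2); return f
def cloud(d):
    f=K(d);v,u=np.mgrid[0:384,0:512];z=d["depth"]
    P=np.stack([(u-d["cx"])/f*z,(v-d["cy"])/f*z,z],-1)
    return P@d["T"][:3,:3].T+d["T"][:3,3]
def proj(d,p):
    T=np.linalg.inv(d["T"]);c=T[:3,:3]@np.asarray(p,float)+T[:3,3];f=K(d)
    return np.array([f*c[0]/c[2]+d["cx"],f*c[1]/c[2]+d["cy"]])
def ray(d,uv,z):
    f=K(d);r=d["T"][:3,:3]@np.array([(uv[0]-d["cx"])/f,(uv[1]-d["cy"])/f,1]);o=d["T"][:3,3]
    return o+r*(z-o[2])/r[2]
def tri(A,B):
    # A,B: (d,uv): nearest point of two rays, and the miss
    o=[];r=[]
    for d,uv in(A,B):
        v=d["T"][:3,:3]@np.array([(uv[0]-d["cx"])/K(d),(uv[1]-d["cy"])/K(d),1]);r.append(v/np.linalg.norm(v));o.append(d["T"][:3,3])
    s=np.linalg.lstsq(np.stack([r[0],-r[1]],1),o[1]-o[0],rcond=None)[0]
    p,q=o[0]+s[0]*r[0],o[1]+s[1]*r[1];return (p+q)/2,np.linalg.norm(p-q)
E
python3 - <<'E'
from h import *
D=pickle.load(open("d0.pkl","rb"))
big=[]
for n,boxes in(("scene",((175,130,80,60),(270,175,130,130*3//4))),("side",((285,135,60,75),(110,200,140,105)))):
    d=D[n];P=cloud(d);h=cv2.cvtColor(d["frame"],cv2.COLOR_RGB2HSV)
    x,y,w,hh=boxes[1];m=np.zeros((384,512),bool);m[y:y+hh,x:x+w]=1
    blue=m&(h[...,0]>100)&(h[...,0]<125)&(h[...,1]>150)&(h[...,2]>60)
    b=P[blue];print(n,"blue",blue.sum(),b.min(0).round(),b.max(0).round(),np.median(b,0).round(1))
    wh=m&(h[...,1]<60)&(h[...,2]>130);w_=P[wh];w_=w_[(w_[:,2]>90)];print("white",len(w_),np.median(w_,0).round(1))
    a=w_-w_.mean(0);print("dir",np.linalg.svd(a)[2][0].round(3))
    x,y,w,hh=boxes[0];q=P[y:y+hh,x:x+w].reshape(-1,3)
    g=P[y:y+hh,x:x+w].reshape(-1,3);t=g[(g[:,2]>48)&(g[:,2]<80)]
    print("rod pts",len(t),t.mean(0).round(1),np.linalg.svd(t-t.mean(0))[2][0].round(3)); e=(t-t.mean(0))@np.linalg.svd(t-t.mean(0))[2][0];print(e.min(),e.max())
    gg=P[330:370,100:200].reshape(-1,3);print("bench z",np.median(gg[:,2]))
    for x,y,w,hh in boxes: big.append(cv2.resize(d["frame"][y:y+hh,x:x+w],(400,300),interpolation=cv2.INTER_CUBIC))
cv2.imwrite("pics/crops.png",np.vstack([np.hstack(big[:2]),np.hstack(big[2:])])[:,:,::-1])
E
```

```text
scene blue 239 [518.  96. 100.] [1181.  651.  677.] [548.2 114.8 130.5]
white 1398 [569.4 246.4 129.8]
dir [0.399 0.892 0.212]
rod pts 467 [ 469.5 -247.3   60.3] [-0.158  0.987 -0.002]
-129.39262361394296 123.86905368516437
bench z -4.735045317040203
side blue 282 [87. 11. -2.] [745. 580. 938.] [522.4 116.9 133.9]
white 1225 [554.3 237.3 130.3]
dir [-0.115 -0.992 -0.047]
rod pts 451 [ 465.2 -249.3   60.2] [-0.153  0.988 -0.001]
-127.06829091008 122.95433566829642
bench z -0.5330366313671675
```

View pics/crops.png

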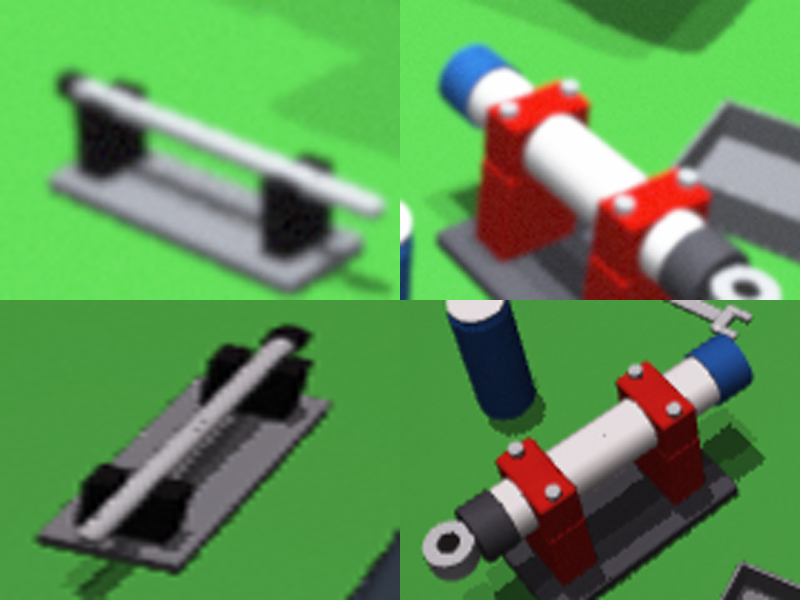

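The crops show the collar at the far end of the rod (upper left in scene, upper right in side) and the tip pointing towards the damper. Next is a cylinder fit of the damper and rod.

```bash
cat >> h.py <<'E'
from scipy.optimize import least_squares
def cyl(p,r,z0):
    # level axis at height z0+dz: x = a + b*(y-y0)
    y0=np.median(p[:,1])
    def res(k):
        n=np.hypot(1,k[1]);lat=(p[:,0]-k[0]-k[1]*(p[:,1]-y0))/n
        return np.hypot(lat,p[:,2]-z0-k[2])-r
    s=least_squares(res,[np.median(p[:,0]),-0.1 if z0<80 else .2,0],loss="soft_l1",f_scale=1.)
    return s.x,y0,np.median(abs(s.fun))
E
python3 - <<'E'
from h import *
D=pickle.load(open("d0.pkl","rb"))
for n,bx,rb in(("scene",(270,175,130,105),(175,130,80,60)),("side",(110,190,140,105),(285,135,60,75))):
    d=D[n];P=cloud(d);h=cv2.cvtColor(d["frame"],cv2.COLOR_RGB2HSV)
    ok=(P[...,2]>75)&(P[...,2]<145)&(P[...,0]>440)&(P[...,0]<700)&(P[...,1]>60)&(P[...,1]<420)
    m=np.zeros((384,512),bool);x,y,w,hh=bx;m[y:y+hh,x:x+w]=1;m&=ok
    blue=m&(h[...,0]>100)&(h[...,0]<125)&(h[...,1]>120)
    wh=m&(h[...,1]<70)&(h[...,2]>110)
    for nm,mm,r in(("white",wh,24),("blue",blue,27)):
        p=P[mm];print(n,nm,len(p),p.min(0).round(),p.max(0).round(),[np.round(v,3) for v in cyl(p,r,110)])
    p=np.r_[P[wh],P[blue]+0]; r=np.r_[np.full(wh.sum(),24),np.full(blue.sum(),27)]
    k,y0,e=cyl(p,r,110);print("both",k.round(3),y0,e)
    a=np.array([k[1],1])/np.hypot(1,k[1]);b=P[blue][:,:2]-np.array([k[0],y0]);t=np.sort(b@a);
    for q in(1,5,95,99):
        tt=np.percentile(t,q);print(q,(np.array([k[0],y0])+tt*a).round(1))
    x,y,w,hh=rb;t=P[y:y+hh,x:x+w].reshape(-1,3);hb=h[y:y+hh,x:x+w].reshape(-1,3)
    t=t[(t[:,2]>55)&(t[:,2]<75)&(hb[:,2]>120)&(hb[:,1]<70)]
    print("rod",len(t),t[:,1].min(),t[:,1].max(),cyl(t,7,57))
    print("by",[np.round(v,0) for v in (P[295,260] if n=="scene" else P[225,143],)])
E
```

```text
scene white 1759 [509. 125.  87.] [606. 398. 145.] [array([5.58123e+02, 2.04000e-01, 9.51000e-01]), np.float64(262.63), np.float64(1.265)]
scene blue 207 [518.  96. 104.] [557. 132. 139.] [array([5.26635e+02, 2.32000e-01, 7.09000e-01]), np.float64(112.938), np.float64(0.682)]
both [5.55727e+02 2.07000e-01 8.93000e-01] 250.93676822863424 1.1622790984164428
1 [524.4  99.8]
5 [524.7 101.5]
95 [530.5 129.1]
99 [530.8 130.5]
rod 288 -362.37947773900305 -125.14573298938069 (array([ 4.61666605e+02, -1.58278549e-01,  1.03156283e+00]), np.float64(-231.9679190516867), np.float64(1.2282446277404615))
by [array([748., 225.,  50.])]
side white 1169 [510. 126. 110.] [605. 396. 144.] [array([ 5.57711e+02,  2.12000e-01, -1.06200e+00]), np.float64(245.19), np.float64(1.235)]
side blue 259 [500.  93. 104.] [551. 135. 140.] [array([ 5.29964e+02,  1.92000e-01, -6.94000e-01]), np.float64(114.376), np.float64(0.94)]
both [ 5.53932e+02  2.12000e-01 -9.95000e-01] 227.30094969362256 1.185928134382488
1 [525.9  95.5]
5 [526.2  96.6]
95 [532.6 127. ]
99 [533. 129.]
rod 203 -361.3183699124759 -129.3488704324102 (array([ 4.63824355e+02, -1.58926210e-01, -7.29633526e-01]), np.float64(-235.429444288554), np.float64(1.0734961970516235))
by [array([709., 218.,  79.])]
```

```bash
python3 -m jog '[[25,-15,4,0],[55,-35,8,0],[88,-57,12,0],[121,-80,16,0],[155,-102,20,0],[189,-125,24,0],[223,-148,28,0],[257,-171,32,0],[290,-193,36,0],[320,-213,40,0],[345,-230,44,0],[364,-242,44,0]]' 1
python3 -m jog '[[0,0,0,-0.1],[0,0,0,-0.22],[0,0,0,-0.34],[0,0,0,-0.46],[0,0,0,-0.58],[0,0,0,-0.7],[0,0,0,-0.82],[0,0,0,-0.94],[0,0,0,-1.06],[0,0,0,-1.18],[0,0,0,-1.30],[0,0,0,-1.41]]'
cat >> h.py <<'E'
from scipy.spatial.transform import Rotation as R
def pose(s):
    M=R.from_quat(s["tool_rot"]).as_matrix();return s["position"],M
def shift(s,target,heading=None):
    p,M=pose(s);d=M.T@(np.asarray(target)-p);h=np.arctan2(M[1,0],M[0,0])
    return d.round(2),None if heading is None else round(h-heading,4)
E
python3 - <<'E'
from plant import *
from h import *
s=get_state();print(s["t"],s["position"],s["q"],pose(s)[1].round(4))
d=grab_frame("wrist");pickle.dump(d,open("w1.pkl","wb"));cv2.imwrite("pics/w1.png",d["frame"][:,:,::-1])
print(d["T"].round(3))
for p in[(466,-250,57),(485.6,-373.5,57),(446,-127,57)]:print(proj(d,p))
E
```

```text
t: 1.15
position: [466.0, -247.0, 199.6]
tool_rot: [0.987, 0.159, -0.001, -0.001]
contact_force: [-0.7, 0.2, 0.6]
finger_gap: 87.2
finger_force: 0.0
t: 2.15
position: [465.3, -249.9, 200.3]
tool_rot: [0.647, 0.762, 0.0, -0.0]
contact_force: [-0.3, -0.7, -0.6]
finger_gap: 87.2
finger_force: 0.0
2.15 [ 465.30817957 -249.90629848  200.33193894] [-7.04605779e-01  4.58864230e-01  1.72063120e+00  1.54930648e-06
  9.62706103e-01 -8.67379731e-01] [[-1.621e-01  9.868e-01 -5.000e-04]
 [ 9.868e-01  1.621e-01  4.000e-04]
 [ 5.000e-04 -4.000e-04 -1.000e+00]]
[[ 9.87000e-01  1.57000e-01  4.50000e-02  4.52398e+02]
 [ 1.63000e-01 -9.46000e-01 -2.79000e-01 -1.73379e+02]
 [-2.00000e-03  2.82000e-01 -9.59000e-01  3.41114e+02]
 [ 0.00000e+00  0.00000e+00  0.00000e+00  1.00000e+00]]
[254.42005266 182.6036096 ]
[253.51661925 296.072998  ]
[254.99874094  38.77546251]
```

View pics/w1.png

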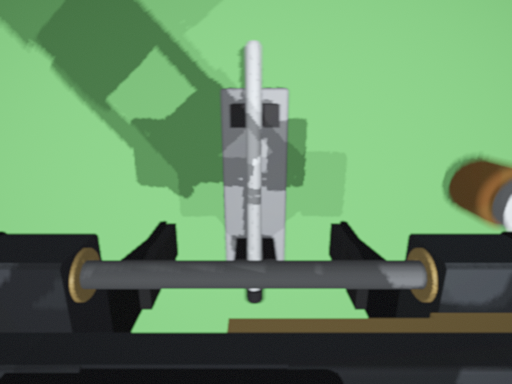

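The wrist view shows the rod running from its tip at (253,42) to its collar at (254,300), centred between the jaws. I descend and grip.

```bash
python3 -m jog '[[-3,0,15,0],[-3,0,35,0],[-3,0,57,0],[-3,0,80,0],[-3,0,100,0],[-3,0,115,0],[-3,0,126,0],[-3,0,134,0],[-3,0,138,0],[-3,0,140,0],[-3,0,140,0],[-3,0,140,0]]' 1
python3 -m jog '[[0,0,0,0],[0,0,0,0],[0,0,0,0],[0,0,0,0],[0,0,0,0],[0,0,0,0],[0,0,0,0],[0,0,0,0],[0,0,0,0],[0,0,0,0]]' -1 25
python3 -m jog '[[0,0,-5,0],[0,0,-12,0],[0,0,-22,0],[0,0,-34,0],[0,0,-46,0],[0,0,-58,0],[0,0,-70,0],[0,0,-80,0],[0,0,-87,0],[0,0,-90,0],[0,0,-90,0],[0,0,-90,0]]'
python3 - <<'E'
from plant import *
from h import *
s=get_state();print(s["t"],s["position"],s["q"],s["contact_force"],s["finger_gap"],s["finger_force"])
# target tip 60 short of mouth: mid = mouth - 185*u
a=np.arctan(.2095);u=np.array([np.sin(a),np.cos(a)]);m=np.array([525.1,97.])
for k in(185,165):
  t=np.r_[m-k*u,s["position"][2]];print(t,shift(s,t,np.pi/2-a))
d={n:grab_frame(n) for n in("scene","side","wrist")};pickle.dump(d,open("d2.pkl","wb"))
cv2.imwrite("pics/d2.png",np.hstack([cv2.resize(d["wrist"]["frame"],(400,300)),cv2.resize(d["side"]["frame"][100:250,200:400],(400,300))])[:,:,::-1])
E
```

```text
t: 3.2
position: [466.3, -253.3, 61.1]
tool_rot: [0.65, 0.76, -0.0, 0.001]
contact_force: [0.6, -0.8, 0.0]
finger_gap: 87.2
finger_force: 0.0
t: 4.03
position: [465.9, -253.0, 60.5]
tool_rot: [0.649, 0.76, 0.0, -0.0]
contact_force: [0.2, -1.0, 0.1]
finger_gap: 28.4
finger_force: 0.0
t: 5.03
position: [465.7, -252.8, 150.4]
tool_rot: [0.649, 0.76, -0.0, -0.0]
contact_force: [0.5, 0.3, -3.7]
finger_gap: 13.1
finger_force: 25.0
5.0333 [ 465.68277028 -252.82424728  150.42494147] [-7.08401363e-01  5.37613919e-01  1.75915674e+00 -5.97824355e-05
  8.45390899e-01 -8.65371226e-01] [ 0.47977209  0.29991313 -3.70340607] 13.073651851290194 24.9955537263304
[487.16602662 -84.06908533 150.42494147] (array([1.6332e+02, 4.7610e+01, 5.0000e-02]), np.float64(0.3635))
[491.26699672 -64.49404908 150.42494147] (array([1.8201e+02, 5.4720e+01, 5.0000e-02]), np.float64(0.3635))
```

View pics/d2.png

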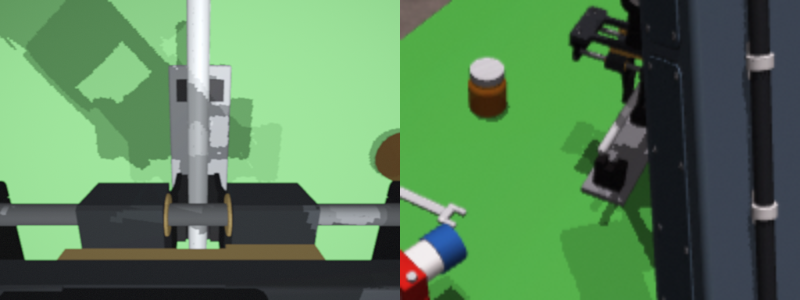

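The wrist view shows the rod in the jaws, but the fingers closed as the lift began, so the rod may sit low in the pads. I measure its line in the tool frame.

```bash
cat >> h.py <<'E'
def rodline(d,s,zlo,zhi):
    # rod top/axis seen by the wrist camera, in tool frame (mm)
    P=cloud(d);h=cv2.cvtColor(d["frame"],cv2.COLOR_RGB2HSV);p,M=pose(s)
    Q=(P-p)@M
    m=(abs(Q[...,1])<14)&(Q[...,0]>25)&(Q[...,0]<150)&(Q[...,2]>zlo)&(Q[...,2]<zhi)&(d["depth"]>0)&(h[...,1]<70)
    q=Q[m]
    def res(k): return np.hypot(q[:,1]-k[0]-k[1]*q[:,0],q[:,2]-k[2]-k[3]*q[:,0])-7
    r=least_squares(res,[0,0,5,0],loss="soft_l1")
    return len(q),q[:,0].min(),q[:,0].max(),r.x.round(4),np.median(abs(r.fun))
E
python3 - <<'E'
from plant import *
from h import *
s=get_state();D=pickle.load(open("d2.pkl","rb"));print(rodline(D["wrist"],s,-20,35))
# check of the same on picture w1: rod then at z=57, TCP 200.3 -> 143.3
class S(dict):pass
M=np.array([[-.1621,.9868,-.0005],[.9868,.1621,.0004],[.0005,-.0004,-1]])
s1={"position":np.array([465.3,-249.9,200.33]),"tool_rot":R.from_matrix(M).as_quat()}
print(rodline(pickle.load(open("w1.pkl","rb")),s1,125,155))
E
```

```text
(5770, np.float64(25.02690294355522), np.float64(118.4700858700216), array([-1.0144e+00,  3.4000e-03,  3.4987e+00, -7.2000e-03]), np.float64(1.411830644971023))
(2204, np.float64(25.265542315463268), np.float64(122.22496031296298), array([-2.423900e+00,  2.740000e-02,  1.322462e+02, -1.060000e-02]), np.float64(2.0538239398414686))
```

Run:
```python
from plant import *
from h import *
D=pickle.load(open("d2.pkl","rb"))
for n,d in(("w1",pickle.load(open("w1.pkl","rb"))),("d2",D["wrist"])):
    P=cloud(d);g=P[60:140,330:420,2];print(n,"bench z",np.median(g),g.std())
    for r in(60,75,100,130,160):
        row=d["frame"][r].astype(int);h=cv2.cvtColor(d["frame"],cv2.COLOR_RGB2HSV)[r];c=np.where((h[230:280,1]<60)&(h[230:280,2]>110))[0]+230
        print(r,c.min(),c.max(),len(c),P[r,254].round(1),P[r,250].round(1))
cv2.imwrite("pics/d2b.png",np.hstack([D["scene"]["frame"][120:270,150:350],D["side"]["frame"][100:250,200:400]])[:,:,::-1].repeat(2,0).repeat(2,1))
```

```text
w1 bench z 0.43737038048385557 20.45009271531837
60 244 261 18 [ 448.  -144.1   64.1] [ 444.7 -144.5   62.7]
75 245 261 17 [ 449.9 -155.7   64. ] [ 446.6 -156.3   64.6]
100 230 279 50 [ 453.2 -175.6   63.6] [ 449.8 -176.2   63.6]
130 230 279 50 [ 457.4 -200.6   65.3] [ 453.9 -201.5   62.4]
160 230 279 50 [ 461.8 -227.    65. ] [ 458.2 -227.8   64.2]
d2 bench z 0.4646396852904786 18.715019751930384
60 239 268 30 [ 450.7 -160.2  141. ] [ 449.  -160.6  142.1]
75 239 268 30 [ 451.7 -166.6  142.3] [ 450.  -166.9  142.4]
100 230 279 50 [ 453.5 -177.3  140.6] [ 451.6 -177.6  140.4]
130 240 279 40 [ 455.6 -190.8  141.4] [ 453.8 -191.2  141. ]
160 230 279 50 [ 457.9 -204.9  142.4] [ 456.  -205.4  141.7]
```

View pics/d2b.png

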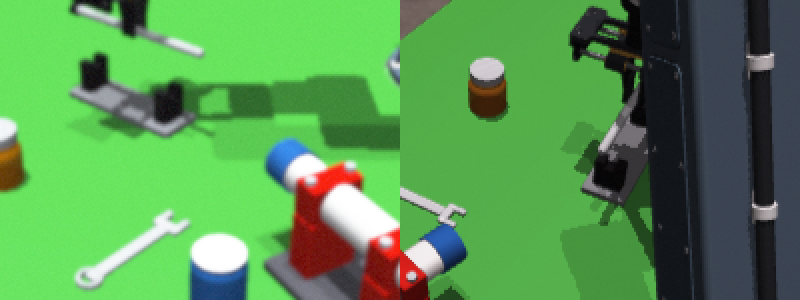

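The rod's top reads z≈141.5, so its axis is about 13 mm below the grasp point, right at the fingertips. I set it back into the notches and grip it again properly.

```bash
python3 -m jog '[[0,0,8,0],[0,0,18,0],[0,0,30,0],[0,0,42,0],[0,0,54,0],[0,0,63,0],[0,0,69,0],[0,0,73,0],[0,0,75,0],[0,0,76.5,0],[0,0,76.5,0],[0,0,76.5,0]]'
python3 -m jog '[[0,0,0,0],[0,0,0,0],[0,0,0,0],[0,0,0,0],[0,0,4,0],[0,0,9,0],[0,0,13.5,0],[0,0,13.5,0]]' -0.4
python3 -m jog '[[0,0,0,0],[0,0,0,0],[0,0,0,0],[0,0,0,0],[0,0,0,0],[0,0,0,0],[0,0,0,0],[0,0,0,0],[0,0,0,0],[0,0,0,0]]' -1 25
python3 -c "
from plant import *;s=get_state();print(s['finger_gap'],s['finger_force'],s['position'],s['contact_force'])"
```

```text
t: 6.18
position: [466.3, -253.2, 74.2]
tool_rot: [0.65, 0.76, 0.0, 0.001]
contact_force: [2.6, -0.3, -3.9]
finger_gap: 13.3
finger_force: 25.0
t: 6.85
position: [465.3, -252.6, 59.5]
tool_rot: [0.649, 0.76, -0.0, -0.001]
contact_force: [-0.1, -0.4, -0.0]
finger_gap: 26.2
finger_force: 0.0
t: 7.68
position: [466.3, -253.1, 60.6]
tool_rot: [0.65, 0.76, 0.0, 0.0]
contact_force: [3.2, 0.6, -2.3]
finger_gap: 13.1
finger_force: 25.0
13.103419024036906 24.99790267087519 [ 466.32055997 -253.11953911   60.60978451] [ 3.20820934  0.57925638 -2.2510964 ]
```

```bash
python3 -m jog '[[0,0,-5,0],[0,0,-12,0],[0,0,-22,0],[0,0,-34,0],[0,0,-46,0],[0,0,-58,0],[0,0,-70,0],[0,0,-80,0],[0,0,-87,0],[0,0,-90,0],[0,0,-90,0],[0,0,-90,0]]'
python3 -m jog '[[5,1,0,0.02],[15,5,0,0.05],[30,9,0,0.09],[48,14,0,0.13],[68,20,0,0.17],[88,26,0,0.21],[108,31,0,0.25],[126,37,0,0.29],[142,41,0,0.325],[154,45,0,0.35],[163.3,47.6,0,0.364],[163.3,47.6,0,0.364]]'
cat > look.py <<'E'
from plant import *
from h import *
import sys
nm=sys.argv[1]
s=get_state();S=[s];print("t",s["t"],"pos",s["position"].round(2),"F",s["contact_force"].round(1),"gap",round(s["finger_gap"],2))
d={n:grab_frame(n) for n in("scene","side","wrist")};pickle.dump((s,d),open(nm+".pkl","wb"))
p,M=pose(s);print("heading",np.arctan2(M[1,0],M[0,0]))
print("rod in tool",rodline(d["wrist"],s,-14,20))
P=cloud(d["wrist"]);h=cv2.cvtColor(d["wrist"]["frame"],cv2.COLOR_RGB2HSV)
m=(h[...,0]>98)&(h[...,0]<125)&(h[...,1]>120)&(P[...,2]>90)&(P[...,2]<145)
q=P[m]
if m.sum()>50: print("blue",m.sum(),q.min(0).round(1),q.max(0).round(1),np.percentile(q[:,1],[1,5]),cyl(q,27,110))
m=(h[...,1]<60)&(h[...,2]>110)&(P[...,2]>95)&(P[...,2]<142)&(P[...,1]>115)
q=P[m]
if m.sum()>50: print("white",m.sum(),q.min(0).round(1),q.max(0).round(1),cyl(q,24,110))
cv2.imwrite(f"pics/{nm}.png",np.hstack([cv2.resize(d["wrist"]["frame"],(400,300)),cv2.resize(d["side"]["frame"][150:300,160:360],(400,300))])[:,:,::-1])
E
python3 look.py a1
```

```text
t: 8.68
position: [465.6, -252.8, 150.4]
tool_rot: [0.649, 0.76, -0.0, -0.0]
contact_force: [0.6, -0.3, -2.7]
finger_gap: 13.3
finger_force: 25.0
t: 9.68
position: [486.6, -82.3, 149.7]
tool_rot: [0.776, 0.631, -0.001, -0.001]
contact_force: [-0.2, -0.3, -3.4]
finger_gap: 13.0
finger_force: 25.0
t 9.6833 pos [486.56 -82.25 149.74] F [-0.2 -0.3 -3.4] gap 13.04
heading 1.3656989040720169
rod in tool (6418, np.float64(25.013900128502936), np.float64(113.0642295672384), array([ 2.5230e-01,  1.7000e-03,  2.8734e+00, -7.7000e-03]), np.float64(0.329421103105191))
```

View pics/a1.png

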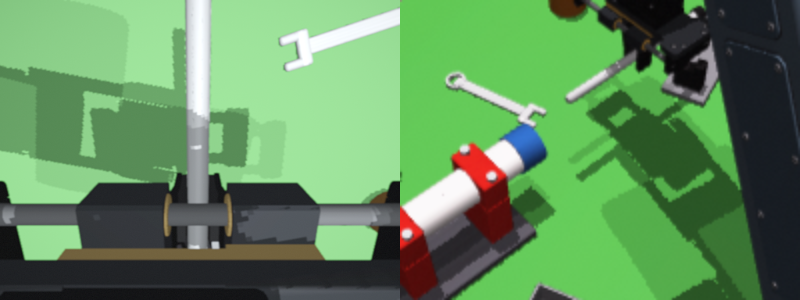

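The rod now sits 2.9 mm ahead of the TCP and straight in the jaws; the side view shows its tip short of and above the blue cap. I compare the rod line with the damper line in the two fixed cameras, where calibration errors largely cancel.

```bash
cat > rel.py <<'E'
from h import *
import sys
def rel(s,D,hz):
    p,M=pose(s);G=p+3*M[:,2]
    for n,bx in(("scene",(270,175,130,105)),("side",(110,190,140,105))):
        d=D[n];P=cloud(d);h=cv2.cvtColor(d["frame"],cv2.COLOR_RGB2HSV)
        m=np.zeros((384,512),bool);x,y,w,hh=bx;m[y:y+hh,x:x+w]=1
        ok=m&(P[...,2]>88)&(P[...,2]<142)&(P[...,0]>440)&(P[...,0]<700)&(P[...,1]>90)&(P[...,1]<380)
        blue=ok&(h[...,0]>100)&(h[...,0]<125)&(h[...,1]>120)
        wh=ok&(h[...,1]<70)&(h[...,2]>110)
        pp=np.r_[P[wh],P[blue]];r=np.r_[np.full(wh.sum(),24),np.full(blue.sum(),27)]
        k,y0,e=cyl(pp,r,110)
        Q=(P-p)@M
        mr=(abs(Q[...,1])<16)&(Q[...,0]>20)&(Q[...,0]<150)&(abs(Q[...,2]-3)<14)&(h[...,1]<80)&(h[...,2]>90)&(d["depth"]>0)
        kr,yr,er=cyl(P[mr],7,hz)
        a=np.array([k[1],1])/np.hypot(1,k[1]);c=np.array([k[0],y0])
        tm=np.percentile((P[blue][:,:2]-c)@a,2)
        ar=np.array([kr[1],1])/np.hypot(1,kr[1]);cr=np.array([kr[0],yr])
        tt=np.percentile((P[mr][:,:2]-cr)@ar,99)
        mouth=c+tm*a;tip=cr+tt*ar;nrm=np.array([a[1],-a[0]])
        print(n,"damper slope",k[1].round(4),"dz",k[2].round(2),"mouth",mouth.round(1),"|rod n",mr.sum(),"slope",kr[1].round(4),"z",(hz+kr[2]).round(2),"tip",tip.round(1),"err",er.round(2),
          "|tip-mouth along",((tip-mouth)@a).round(1),"right",((tip-mouth)@nrm).round(2),"dz",(hz+kr[2]-110-k[2]).round(2), "G right of axis",((G[:2]-mouth)@nrm).round(2))
if __name__=="__main__":
    s,D=pickle.load(open(sys.argv[1]+".pkl","rb"));rel(s,D,s["position"][2]-3)
E
python3 rel.py a1
```

```text
scene damper slope 0.2131 dz 1.06 mouth [523.4  97.4] |rod n 173 slope 0.209 z 147.91 tip [510.4  42.7] err 0.69 |tip-mouth along -56.2 right -1.34 dz 36.84 G right of axis 1.35
side damper slope 0.2103 dz -0.83 mouth [526.2  96. ] |rod n 176 slope 0.1945 z 146.25 tip [512.   39.6] err 0.98 |tip-mouth along -58.2 right -2.33 dz 37.09 G right of axis -2.15
```

```bash
python3 -m jog '[[0,0.2,4,0.001],[0,0.4,10,0.002],[0,0.8,17,0.0035],[0,1.2,25,0.0035],[4,1.5,31,0.0035],[10,1.5,35,0.0035],[17,1.5,37,0.0035],[24,1.5,37,0.0035],[30,1.5,37,0.0035],[33,1.5,37,0.0035],[33,1.5,37,0.0035],[33,1.5,37,0.0035]]'
python3 look.py a2; python3 rel.py a2
```

```text
t: 10.83
position: [495.9, -52.0, 113.9]
tool_rot: [0.777, 0.629, 0.0, 0.0]
contact_force: [-0.7, -0.7, -2.6]
finger_gap: 13.2
finger_force: 25.0
t 10.8333 pos [495.94 -51.98 113.88] F [-0.7 -0.7 -2.6] gap 13.25
heading 1.361281489776419
rod in tool (6493, np.float64(25.064134892360123), np.float64(114.29339021478808), array([-6.9740e-01,  2.4000e-03,  3.2874e+00, -9.4000e-03]), np.float64(0.34039010528570124))
scene damper slope 0.2112 dz 1.06 mouth [523.6  97.5] |rod n 179 slope 0.2157 z 111.66 tip [520.5  72.2] err 0.91 |tip-mouth along -25.5 right 2.16 dz 0.59 G right of axis 3.81
side damper slope 0.2096 dz -0.95 mouth [526.3  96.4] |rod n 165 slope 0.2224 z 110.33 tip [522.7  68.6] err 1.03 |tip-mouth along -27.9 right 2.2 dz 1.28 G right of axis 0.74
```

Run:
```python
from h import *
s,D=pickle.load(open("a2.pkl","rb"))
a=D["scene"]["frame"][155:230,235:335];b=D["side"]["frame"][170:245,190:290]
cv2.imwrite("pics/a2c.png",np.hstack([cv2.resize(v,(400,300),interpolation=cv2.INTER_CUBIC) for v in(a,b)])[:,:,::-1])
```

```text
(no output)
```

View pics/a2c.png

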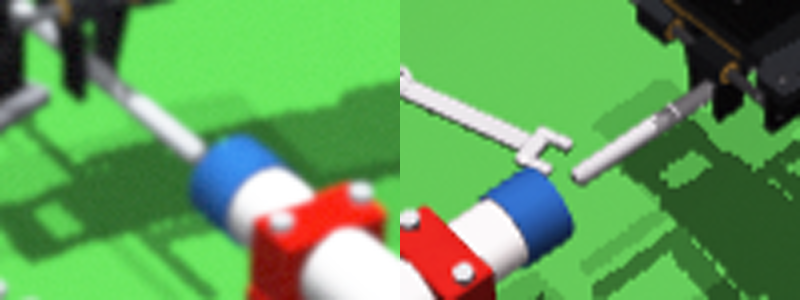

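The crops show the rod's tip about 26 mm short of the cap and roughly in line. I correct a little and enter the funnel gently, watching the force.

```bash
python3 -m jog '[[3,-0.5,0.3,0],[7,-1,0.5,0],[11,-1,0.5,0],[15,-1,0.5,0],[19,-1,0.5,0],[23,-1,0.5,0],[26,-1,0.5,0],[29,-1,0.5,0],[31,-1,0.5,0],[32,-1,0.5,0],[32,-1,0.5,0]]' - 15
python3 -c "
from plant import *;from h import *
s=get_state();p,M=pose(s);print((M.T@s['contact_force']).round(2),s['ft_torque'])"
```

```text
t: 11.9
position: [501.4, -20.6, 113.0]
tool_rot: [0.777, 0.629, -0.0, -0.0]
contact_force: [0.6, -0.3, -2.5]
finger_gap: 13.1
finger_force: 15.0
[-0.14  0.61  2.5 ] [ 0.02237091 -0.09095743 -0.0197248 ]
```

```bash
cat > f.py <<'E'
from plant import *
from h import *
s=get_state();p,M=pose(s);print("F tool",(M.T@s['contact_force']).round(2),"tq tool",(M.T@s['ft_torque']).round(3),"pos",p.round(2),"hd",np.arctan2(M[1,0],M[0,0]).round(4))
E
python3 -m jog '[[1.5,0,0,0],[3,0,0,0],[4.5,0,0,0],[6,0,0,0],[7.5,0,0,0],[9,0,0,0],[9,0,0,0]]'
python3 f.py
python3 -m jog '[[1,0,0,0],[2,0,0,0],[3,0,0,0],[4,0,0,0],[5,0,0,0],[6,0,0,0],[6,0,0,0]]'
python3 f.py
```

```text
t: 12.48
position: [503.3, -11.7, 113.1]
tool_rot: [0.777, 0.629, 0.0, -0.0]
contact_force: [-0.6, -0.2, -3.3]
finger_gap: 13.2
finger_force: 15.0
F tool [-0.28 -0.52  3.29] tq tool [-0.054  0.045 -0.043] pos [503.28 -11.7  113.05] hd 1.3605
t: 13.07
position: [504.5, -5.9, 113.1]
tool_rot: [0.777, 0.629, 0.0, -0.0]
contact_force: [0.4, 0.8, -3.7]
finger_gap: 13.1
finger_force: 15.0
F tool [0.87 0.21 3.7 ] tq tool [-0.063  0.022  0.032] pos [504.52  -5.95 113.05] hd 1.3605
```

```bash
python3 -m jog '[[2,0,0,0],[4,0,0,0],[6,0,0,0],[8,0,0,0],[10,0,0,0],[12,0,0,0],[12,0,0,0]]'
python3 f.py
python3 -m jog '[[2,0,0,0],[4,0,0,0],[6,0,0,0],[8,0,0,0],[10,0,0,0],[12,0,0,0],[12,0,0,0]]'
python3 f.py
```

```text
t: 13.65
position: [507.0, 6.0, 113.0]
tool_rot: [0.777, 0.629, 0.0, -0.0]
contact_force: [-0.0, -0.1, -3.2]
finger_gap: 13.3
finger_force: 15.0
F tool [-0.06 -0.02  3.16] tq tool [-0.025  0.022  0.006] pos [507.04   6.02 113.04] hd 1.3607
t: 14.23
position: [509.6, 17.7, 113.0]
tool_rot: [0.777, 0.629, 0.0, -0.0]
contact_force: [0.5, -0.4, -2.4]
finger_gap: 13.2
finger_force: 15.0
F tool [-0.27  0.58  2.35] tq tool [-0.061  0.063 -0.014] pos [509.6   17.73 113.04] hd 1.3606
```

```bash
python3 -m jog '[[2,0,0,0],[5,0,0,0],[8,0,0,0],[11,0,0,0],[14,0,0,0],[17,0,0,0],[19,0,0,0],[20,0,0,0],[20,0,0,0]]'
python3 f.py
python3 -m jog '[[2,0,0,0],[5,0,0,0],[8,0,0,0],[11,0,0,0],[14,0,0,0],[17,0,0,0],[20,0,0,0],[22,0,0,0],[24,0,0,0],[25,0,0,0],[25,0,0,0],[25,0,0,0]]'
python3 f.py; python3 look.py b1; python3 rel.py b1
```

```text
t: 14.98
position: [513.7, 37.2, 113.1]
tool_rot: [0.777, 0.629, 0.0, 0.0]
contact_force: [-0.2, 0.9, -2.3]
finger_gap: 13.0
finger_force: 15.0
F tool [ 0.82 -0.35  2.26] tq tool [-0.118  0.051 -0.034] pos [513.74  37.21 113.06] hd 1.3608
t: 15.98
position: [518.9, 61.4, 113.0]
tool_rot: [0.777, 0.629, -0.0, -0.0]
contact_force: [-0.6, 0.9, -2.2]
finger_gap: 13.6
finger_force: 15.0
F tool [ 0.74 -0.72  2.24] tq tool [-0.125  0.07  -0.029] pos [518.91  61.39 113.05] hd 1.3604
t 15.9833 pos [518.91  61.39 113.05] F [-0.6  0.9 -2.2] gap 13.64
heading 1.360431088175018
rod in tool (46, np.float64(25.017937928331317), np.float64(82.56979896678403), array([-4.7119,  0.1519, 11.8816, -0.3542]), np.float64(0.3600738348910837))
blue 9863 [500.3  69.5 107.8] [556.6 134.2 139.6] [93.03092942 96.31348273] (array([5.28381713e+02, 2.11581626e-01, 3.17661211e-01]), np.float64(112.97337112936842), np.float64(0.3219446478079))
white 10354 [509.6 124.1  96.6] [564.5 164.7 138.1] (array([5.35335678e+02, 2.10786911e-01, 3.08518743e-01]), np.float64(145.88490613532292), np.float64(0.3499965317058127))
scene damper slope 0.2117 dz 1.13 mouth [523.6  97.7] |rod n 1 slope 0.2 z 115.93 tip [549.2 127. ] err 0.0 |tip-mouth along 33.9 right 18.96 dz 4.8 G right of axis 2.89
side damper slope 0.2103 dz -0.88 mouth [526.2  95.8] |rod n 10 slope 0.0187 z 109.65 tip [524. 159.] err 1.52 |tip-mouth along 61.4 right -15.21 dz 0.53 G right of axis -0.07
```

View pics/b1.png

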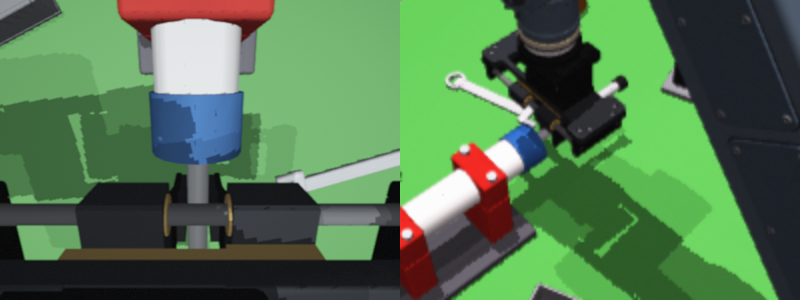

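The wrist view shows the rod in the cap's mouth; the depth is about 90 mm by both estimates and the side forces are nil. I let go and shift back towards the tail with the jaws straddling the rod.

```bash
python3 -m jog '[[0,0,0,0],[0,0,0,0],[0,0,0,0],[0,0,0,0],[0,0,0,0],[0,0,0,0],[0,0,0,0],[0,0,0,0]]' -0.2
python3 -m jog '[[-4,0,0.5,0],[-12,0,1,0],[-22,0,1.5,0],[-33,0,2,0],[-44,0,3,0],[-55,0,3.5,0],[-66,0,4,0],[-76,0,4.5,0],[-85,0,5,0],[-91,0,5,0],[-95,0,5,0],[-95,0,5,0]]'
python3 f.py; python3 look.py b2
python3 - <<'E'
from h import *
s,d=pickle.load(open("b2.pkl","rb"))
p,M=pose(s)
d0=d;d=d["wrist"]
P=cloud(d);h=cv2.cvtColor(d["frame"],cv2.COLOR_RGB2HSV)
Q=(P-p)@M
for x in range(-20,115,12):
    m=(abs(Q[...,0]-x)<6)&(abs(Q[...,1])<14)&(abs(Q[...,2])<20)&(h[...,1]<80)
    if m.sum()>10: print(x,m.sum(),"top z world",np.percentile(P[m][:,2],90).round(1),"y tool",np.median(Q[m][:,1]).round(2))
# tail: back end in side view
d=d0["side"];P=cloud(d);h=cv2.cvtColor(d["frame"],cv2.COLOR_RGB2HSV);Q=(P-p)@M
cv2.imwrite("pics/b2c.png",np.hstack([cv2.resize(d["frame"][150:270,200:360],(400,300),interpolation=cv2.INTER_CUBIC),cv2.resize(d0["wrist"]["frame"],(400,300))])[:,:,::-1])
m=(abs(Q[...,1])<16)&(abs(Q[...,2])<18)&(Q[...,0]<-5)&(Q[...,0]>-60);print("tail x tool (side)",np.percentile(Q[m][:,0],[0,2,5,10]) if m.any() else 0,m.sum())
E
```

```text
t: 16.8
position: [518.9, 61.3, 113.1]
tool_rot: [0.777, 0.629, 0.0, 0.0]
contact_force: [-0.2, 0.3, -0.1]
finger_gap: 34.9
finger_force: 0.0
t: 17.8
position: [499.1, -32.3, 108.1]
tool_rot: [0.778, 0.628, 0.0, 0.0]
contact_force: [-0.0, 0.2, -0.6]
finger_gap: 34.9
finger_force: 0.0
F tool [ 0.2  -0.07  0.65] tq tool [-0.134 -0.016 -0.039] pos [499.05 -32.34 108.07] hd 1.3592
t 17.8 pos [499.05 -32.34 108.07] F [-0.   0.2 -0.6] gap 34.94
heading 1.3592266275653682
rod in tool (6706, np.float64(25.00167862978736), np.float64(115.80956396470195), array([-1.4647e+00, -1.8000e-03,  4.5841e+00, -3.8800e-02]), np.float64(0.32826907785181714))
-20 549 top z world 112.8 y tool -1.51
4 476 top z world 110.9 y tool -1.53
16 608 top z world 111.4 y tool -1.52
28 672 top z world 111.9 y tool -1.53
40 713 top z world 112.3 y tool -1.52
52 774 top z world 112.8 y tool -1.52
64 849 top z world 113.4 y tool -1.52
76 928 top z world 113.8 y tool -1.51
88 1000 top z world 114.2 y tool -1.51
100 1106 top z world 114.7 y tool -1.51
112 825 top z world 115.1 y tool -1.51
tail x tool (side) 0 0
```

View pics/b2c.png

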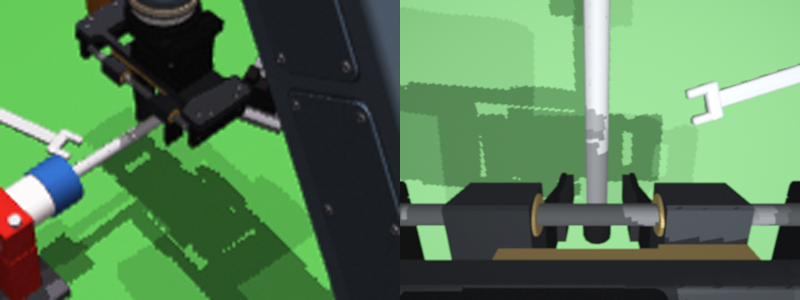

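The wrist view shows the rod 1.5 mm to the left in the jaws and sagging 0.039 rad, with the collar just behind the pads at (597,238). I centre, grip, and then raise it level.

```bash
python3 -m jog '[[0,-0.5,0.5,0],[0,-1,1,0],[0,-1.5,1,0],[0,-1.5,1,0]]'
python3 -m jog '[[0,0,0,0],[0,0,0,0],[0,0,0,0],[0,0,0,0],[0,0,0,0],[0,0,0,0],[0,0,0,0],[0,0,0,0]]' -1 15
python3 f.py
python3 -m jog '[[0,0,-1,0],[0,0,-2,0],[0,0,-3,0],[0,0,-4,0],[0,0,-5,0],[0,0,-5.5,0],[0,0,-5.5,0],[0,0,-5.5,0]]'
python3 f.py; python3 look.py c1
```

```text
t: 18.28
position: [497.4, -30.9, 107.0]
tool_rot: [0.777, 0.629, -0.0, -0.0]
contact_force: [0.5, 0.5, -0.9]
finger_gap: 34.9
finger_force: 0.0
t: 18.95
position: [497.7, -31.3, 107.1]
tool_rot: [0.778, 0.629, 0.0, 0.0]
contact_force: [-0.7, 1.2, 0.9]
finger_gap: 13.0
finger_force: 15.0
F tool [ 1.03 -0.95 -0.86] tq tool [-0.157 -0.02   0.028] pos [497.69 -31.26 107.06] hd 1.3602
t: 19.62
position: [497.5, -31.2, 112.5]
tool_rot: [0.777, 0.629, -0.0, -0.0]
contact_force: [1.0, 0.8, -2.1]
finger_gap: 13.6
finger_force: 15.0
F tool [0.95 0.85 2.05] tq tool [-0.098 -0.07  -0.021] pos [497.55 -31.19 112.53] hd 1.3603
t 19.6167 pos [497.55 -31.19 112.53] F [ 1.   0.8 -2.1] gap 13.58
heading 1.3602838850079493
rod in tool (6594, np.float64(25.00103765518719), np.float64(115.45822726759638), array([-7.0310e-01,  4.1000e-03,  3.6788e+00, -2.5000e-03]), np.float64(0.3121549292969572))
```

The rod is level again. I push on.

```bash
python3 -m jog '[[1.5,0,-0.2,0],[3.5,0,-0.4,0],[5.5,0,-0.5,0],[7.5,0,-0.5,0],[9.5,0,-0.5,0],[11.5,0,-0.5,0],[13.5,0,-0.5,0],[15.5,0,-0.5,0],[17.5,0,-0.5,0],[19,0,-0.5,0],[20,0,-0.5,0],[20,0,-0.5,0]]'
python3 f.py
python3 -m jog '[[1,0,0,0],[2,0,0,0],[3,0,0,0],[4,0,0,0],[5,0,0,0],[6,0,0,0],[7,0,0,0],[8,0,0,0],[9,0,0,0],[10,0,0,0],[10,0,0,0]]'
python3 f.py
```

```text
t: 20.77
position: [501.8, -11.4, 113.0]
tool_rot: [0.777, 0.629, 0.0, -0.0]
contact_force: [0.2, 0.7, -2.8]
finger_gap: 13.4
finger_force: 15.0
F tool [0.68 0.02 2.83] tq tool [-0.081 -0.096  0.038] pos [501.84 -11.4  113.04] hd 1.3604
t: 21.68
position: [503.9, -1.7, 113.1]
tool_rot: [0.777, 0.629, 0.0, -0.0]
contact_force: [0.2, 0.5, -2.4]
finger_gap: 13.3
finger_force: 15.0
F tool [0.53 0.06 2.4 ] tq tool [-0.07  -0.08   0.016] pos [503.94  -1.68 113.06] hd 1.3603
```

```bash
python3 -m jog '[[1,0,0,0],[2,0,0,0],[3,0,0,0],[4,0,0,0],[5,0,0,0],[6,0,0,0],[7,0,0,0],[8,0,0,0],[9,0,0,0],[10,0,0,0]]'
python3 f.py
python3 -m jog '[[1,0,0,0],[2,0,0,0],[3,0,0,0],[4,0,0,0],[5,0,0,0],[6,0,0,0],[7,0,0,0],[8,0,0,0],[9,0,0,0],[10,0,0,0]]'
python3 f.py
```

```text
t: 22.52
position: [506.0, 8.0, 113.1]
tool_rot: [0.777, 0.629, 0.0, -0.0]
contact_force: [-0.7, -0.6, -2.6]
finger_gap: 13.2
finger_force: 15.0
F tool [-0.75 -0.53  2.56] tq tool [-0.089 -0.2    0.039] pos [505.99   7.99 113.06] hd 1.3603
t: 23.35
position: [508.1, 17.8, 113.0]
tool_rot: [0.777, 0.629, -0.0, -0.0]
contact_force: [1.3, 0.6, -3.0]
finger_gap: 13.1
finger_force: 15.0
F tool [0.82 1.17 2.97] tq tool [-0.075 -0.244  0.002] pos [508.06  17.79 113.04] hd 1.3604
```

```bash
for i in 1; do python3 -m jog '[[1,0,0,0],[2,0,0,0],[3,0,0,0],[4,0,0,0],[5,0,0,0],[6,0,0,0]]'; python3 f.py; python3 -m jog '[[1,0,0,0],[2,0,0,0],[3,0,0,0],[4,0,0,0],[5,0,0,0]]'; python3 f.py; done
```

```text
t: 23.85
position: [509.1, 22.4, 113.0]
tool_rot: [0.777, 0.629, -0.001, 0.001]
contact_force: [-0.6, -6.2, -2.8]
finger_gap: 13.5
finger_force: 15.0
F tool [-6.22  0.67  2.84] tq tool [-0.078 -1.084  0.   ] pos [509.14  22.38 113.05] hd 1.3613
t: 24.27
position: [510.2, 27.2, 113.0]
tool_rot: [0.777, 0.629, -0.001, 0.001]
contact_force: [-1.0, -7.2, -2.5]
finger_gap: 13.0
finger_force: 15.0
F tool [-7.23  0.48  2.47] tq tool [-1.180e-01 -1.131e+00 -1.000e-03] pos [510.16  27.21 113.02] hd 1.3612
```

The piston is picked up at about 145 mm with roughly 6–7 N of drag. I continue in small steps.

```bash
python3 -m jog '[[1,0,0,0],[2,0,0,0],[3,0,0,0],[4,0,0,0],[5,0,0,0],[6,0,0,0]]'; python3 f.py|tail -1; python3 -m jog '[[1,0,0,0],[2,0,0,0],[3,0,0,0],[4,0,0,0],[5,0,0,0]]' >/dev/null; python3 f.py; python3 look.py c2
```

```text
t: 24.77
position: [511.4, 33.1, 113.0]
tool_rot: [0.777, 0.629, -0.001, 0.001]
contact_force: [-1.2, -7.0, -2.2]
finger_gap: 13.0
finger_force: 15.0
F tool [-7.13  0.24  2.21] tq tool [-0.165 -1.115 -0.034] pos [511.37  33.07 113.03] hd 1.3613
F tool [-7.29 -0.2   1.32] tq tool [-0.132 -1.195 -0.048] pos [512.4   37.94 113.01] hd 1.3612
t 25.1833 pos [512.4   37.94 113.01] F [-1.7 -7.1 -1.3] gap 13.56
heading 1.3612344489353496
rod in tool (1780, np.float64(25.01427514145281), np.float64(54.798142127605686), array([-6.8840e-01,  2.0000e-03,  3.6698e+00, -3.3000e-03]), np.float64(0.2945832514633322))
blue 11601 [500.1  90.  115.7] [557.3 133.7 139.7] [92.89411222 96.31035098] (array([5.28343333e+02, 2.11552111e-01, 2.88925203e-01]), np.float64(112.91024910750099), np.float64(0.33829598406257944))
white 6084 [506.6 125.3 116.1] [558.4 153.8 139. ] (array([5.33626954e+02, 2.13682147e-01, 2.90783026e-01]), np.float64(137.97686723099588), np.float64(0.35831671689822997))
```

```bash
cat > col.py <<'E'
# collar in wrist view: dark pixels behind jaws at tool (x<0,|y|<11)
from h import *
import sys
for n in sys.argv[1:]:
    s,d=pickle.load(open(n+".pkl","rb"));d=d["wrist"];p,M=pose(s);P=cloud(d);Q=(P-p)@M
    m=(abs(Q[...,1]+0.7)<4)&(Q[...,2]>-12)&(Q[...,2]<8)&(Q[...,0]<0)&(Q[...,0]>-60)&(d["depth"]>0)
    v=np.where(m)[0];z=Q[m]
    print(n,m.sum(),np.percentile(z[:,0],[0,2,50,98,100]).round(1) if len(z) else "", "rows",v.min() if len(v) else 0,v.max() if len(v) else 0)
    c=np.array([d["frame"][r,250:258].mean().round() for r in range(285,325)]);print(c.astype(int))
E
python3 col.py b2 c1 c2
```

```text
b2 375 [-29.8 -28.9 -21.7 -15.4  -0.4] rows 259 312
[ 95  94  92  80  51  31  34  35  34  34  34  34  34  34  34  34  34  34
  34  34  33  34  34  33  31  33  66 130 173 183 182 182 173 141 103  91
  92  92  92  92]
c1 412 [-30.  -29.3 -21.8 -15.5  -0.1] rows 259 314
[ 95  94  92  80  51  26  27  35  37  35  35  35  35  36  35  34  35  35
  35  35  34  34  34  34  34  33  32  31  54 120 168 183 174 141 103  91
  91  92  92  93]
c2 409 [-30.3 -29.5 -22.  -15.7 -15.2] rows 289 314
[ 79  77  75  66  41  18  21  26  29  27  27  27  28  27  27  27  26  27
  26  27  27  27  26  26  26  25  25  23  40  93 140 157 151 120  85  75
  75  76  76  76]
```

No slip: the collar still sits 15–29 mm behind the grasp point in the tool frame, and the depth is about 160 mm. I slow down to feel for the end.

```bash
python3 -m jog '[[0.7,0,0,0],[1.4,0,0,0],[2.1,0,0,0],[2.8,0,0,0]]'>/dev/null; python3 f.py; python3 -m jog '[[0.7,0,0,0],[1.4,0,0,0],[2.1,0,0,0],[2.8,0,0,0]]' >/dev/null; python3 f.py
```

```text
F tool [-6.    0.19  1.94] tq tool [-0.049 -1.163  0.052] pos [512.95  40.69 113.01] hd 1.3613
F tool [-10.6    0.2    2.42] tq tool [-0.09  -1.864  0.045] pos [513.43  43.01 112.98] hd 1.362
```

```bash
python3 -m jog '[[0.7,0,0,0],[1.4,0,0,0],[2,0,0,0]]'>/dev/null; python3 f.py
```

```text
F tool [-17.99   0.7    1.14] tq tool [-0.125 -2.92  -0.017] pos [513.5   43.24 112.99] hd 1.3636
```

```bash
python3 -m jog '[[0.7,0,0,0],[1.4,0,0,0],[2,0,0,0]]'>/dev/null; python3 f.py
```

```text
F tool [-22.74   1.13   1.23] tq tool [-0.055 -3.98   0.004] pos [513.56  43.59 112.99] hd 1.365
```

It came up solid: the position stalls at y≈43 while the force rises to 23 N. I ease the command, let go, and lift away.

```bash
python3 -m jog '[[-1.2,0,0,0],[-2.4,0,0,0],[-2.4,0,0,0]]'; python3 f.py
python3 -m jog '[[0,0,0,0],[0,0,0,0],[0,0,0,0],[0,0,0,0],[0,0,0,0],[0,0,0,0],[0,0,0,0],[0,0,0,0]]' 0
python3 -m jog '[[0,0,-3,0],[0,0,-9,0],[0,0,-18,0],[0,0,-29,0],[0,0,-40,0],[0,0,-52,0],[0,0,-64,0],[0,0,-74,0],[0,0,-82,0],[0,0,-87,0],[0,0,-90,0],[0,0,-90,0]]'
python3 look.py e1
python3 - <<'E'
from h import *
s,d=pickle.load(open("e1.pkl","rb"));d=d["wrist"];P=cloud(d);h=cv2.cvtColor(d["frame"],cv2.COLOR_RGB2HSV)
m=(abs(P[...,2]-113)<11)&(P[...,1]<100)&(P[...,1]>-20)&(abs(P[...,0]-515)<40)&(h[...,1]<90)
q=P[m][:,:2];u=np.array([.207,.9783]);t=q@u;c=np.array([525,96.])@u
print("tail outside mouth by",c-np.percentile(t,[.5,2]), "-> depth",250-(c-np.percentile(t,1)))
E
```

```text
t: 26.75
position: [513.5, 43.3, 113.0]
tool_rot: [0.777, 0.63, -0.002, 0.001]
contact_force: [-2.0, -11.8, -1.8]
finger_gap: 13.4
finger_force: 15.0
F tool [-11.98   0.48   1.85] tq tool [-0.092 -2.085  0.005] pos [513.51  43.34 113.  ] hd 1.3619
t: 27.42
position: [514.2, 46.4, 113.1]
tool_rot: [0.777, 0.629, 0.0, 0.0]
contact_force: [0.1, 0.0, 0.7]
finger_gap: 42.7
finger_force: 0.0
t: 28.42
position: [514.4, 46.2, 203.6]
tool_rot: [0.777, 0.629, 0.0, 0.0]
contact_force: [0.2, 0.4, 0.1]
finger_gap: 43.6
finger_force: 0.0
t 28.4167 pos [514.38  46.2  203.63] F [0.2 0.4 0.1] gap 43.6
heading 1.3603047704933544
tail outside mouth by [83.13626228 81.81546201] -> depth 167.3343631694476Traceback (most recent call last):
  File "look.py", line 8, in <module>
    print("rod in tool",rodline(d["wrist"],s,-14,20))
                        ~~~~~~~^^^^^^^^^^^^^^^^^^^^^
  File "h.py", line 44, in rodline
    return len(q),q[:,0].min(),q[:,0].max(),r.x.round(4),np.median(abs(r.fun))
                  ~~~~~~~~~~^^
    return umr_minimum(a, axis, None, out, keepdims, initial, where)
ValueError: zero-size array to reduction operation minimum which has no identity
```

```bash
python3 -c "
from plant import *;print(hand_in())"
```

```text
the job is handed in; nothing more can be done
None
```

The rod is in the damper, about 167 mm deep, and came up solid with the push peaking near 23 N on the wrist sensor (limit 30 N). I then let go, lifted clear and handed the job in at about 28 s; no verdict came back, and the piston being bottomed is judged by feel only.

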